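# Load the carver's bench clamp and wind it to a firm feel

### The job

Take the square rosette block from the bench and stand it flat, rosette up, on the bed of the bench clamp between the jaw and the sprung stop, and let go of it. Then wind the hand wheel clockwise by its upright handle until it feels firm, about 14 N of push at the handle instead of the 2 N it takes running free (never over 20 N, that bruises the wood), and let go, leaving the block clamped. Leave the bun foot, mallet and chisel as they lie.

Things in the scene. Friction and masses are not known exactly. Their poses are not given: they have to be found in the camera images.
- block_mid (a point): centre of the loose rosette block: a pale wooden block 56 x 56 mm in plan and 50 mm tall (about 0.12 kg) with a small carved flower in low relief on its top (up to 6 mm proud). Its x and y axes are square to its sides, z is up. It stands on the bench, centre 25 mm up. In either of two neighbouring places, the other being taken by the bun foot.
- slot (a point): point on the clamp's flat bed (surface 25 mm above the bench) where the middle of the block's underside should be set. Axes are the clamp's: y runs along the bed from wheel to jaw to stop, x across it, z up. Along y the opening is 67 to 81 mm, at least 33 mm to either side of this point; across x it is open. Jaw and pad are 70 mm wide across x and 37 mm high above the bed.
- jaw_face (a point): middle of the jaw's gripping face, which looks along the clamp's +y. The jaw moves along +y by 4 mm per radian of clockwise wheel turn (25 mm a turn): it slides the block along the bed to the stop, then presses it on the sprung pad.
- jaw: the sliding steel jaw, 70 x 22 x 37 mm; its origin is at the foot of its gripping face, on the bed
- block: the rosette block; its origin is the centre of its underside
- clamp: fixed green bed, 110 x 360 x 25 mm, with a gearbox (72 x 70 mm, 85 mm high) under the wheel; origin on the bench, axes as for slot. The end stop, 74 x 30 mm and 44 mm high with a stud on top, carries a steel pad on a stiff spring. The stop's setting along the bed varies by 8 mm and is not measured: where the clamp gets firm must be felt.
- wheel_centre (a point): centre of the level, dark three-spoked hand wheel, 104 mm above the bench, rim radius 55 mm, rim bar 12 mm thick. It turns about the vertical, clockwise from above to tighten; at least 1.4 turns are available. Friction holds it where it is left.
- handle_mid (a point): middle of the upright wooden handle on the rim: a grip 18 mm across, 47 mm tall, 55 mm from the wheel's axis, its middle 28 mm above the rim's. It spins freely on its own axis, so it can be held from above and carried round without turning the hand.
- wheel: the hand wheel; origin at wheel_centre; its x axis points to the handle. Push along the rim at the handle while turning slowly: about 2 N running free or sliding the loose block; once the block bears on the sprung pad it rises about 13 N per radian. Right: 14 N (jaw presses about 55 N). Slack under 10 N, too tight over 19 N. At a stop, friction lets the push relax: feel it in motion.
- bun_foot: bystander: loose turned wooden bun foot, round, 60 mm across and 46 mm tall; origin at the centre of its underside
- mallet: bystander: wooden mallet lying on the bench, head 65 x 110 x 60 mm, handle 200 mm towards its -x; origin under its head
- chisel: bystander: chisel lying beyond the clamp, 220 mm long, handle towards its -x; origin at the ferrule, on the bench
Things that resemble listed ones, but are neither listed nor needed, are in the scene too. What is shaped like the block but purple is not meant.

How it is judged (in metres and radians):
On the way, in this order (a step that is already met when the one before it is completed fails the run):
1. the block stands flat on the clamp's bed between jaw and stop, let go, and not yet clamped (horizontal distance between block_mid and slot below 0.025 m and z of block in the frame of slot below 0.004 m and angle between block's own z axis and vertical below 0.1 rad and contact force between the fingers and block below 0.1 N and contact force between jaw and block below 20 N), for 0.2 s.
2. the wheel is wound until the jaw presses the block firmly (35 to 80 N) (contact force between jaw and block between 35 and 80 N), for 0.2 s.
At the end, for the whole second after the job is handed in: The block stands upright (within 0.1 rad) on the bed (within 4 mm), within 30 mm of the slot point in plan, at rest, pressed by the jaw with 35 to 80 N (about 10 to 19 N of winding push at the handle), the robot touching nothing (all of step 2 and horizontal distance between block_mid and slot below 0.03 m and z of block in the frame of slot below 0.004 m and angle between block's own z axis and vertical below 0.1 rad and linear speed of block below 0.01 m/s).
It fails at once if the block is bruised: the jaw presses it with more than 100 N (contact force between jaw and block above 100 N).
It fails at once if the bun foot is disturbed (moved over 20 mm) (distance of bun_foot from where it was at the start of the episode above 0.02 m).
It fails at once if the mallet is disturbed (moved over 20 mm) (distance of mallet from where it was at the start of the episode above 0.02 m).
It fails at once if the chisel is disturbed (moved over 20 mm) (distance of chisel from where it was at the start of the episode above 0.02 m).
It also fails if it takes over 72 s, if anything falls off the work surface, if the arm or the gripper's body presses on something with over 40 N, if the wrist force passes 120 N, or if a joint passes its speed limit or range.

### The arm

A 6-joint arm with a two-finger parallel gripper is mounted at the origin on the work surface. World frame = base frame: x ahead of the robot, y to its left, z up, the work surface at z = 0. Lengths are in m, angles in degrees, forces in N, time in s.
With the tool pointing down it reaches from about 0.35 to 0.875 m from the base axis. Payload 4.2 kg.
Tool frame: the origin (TCP) lies on the centre line of the jaws, within the pads' length; the fingertips stand 17 mm ahead of it and the grasp point (between the pads) lies 2 mm behind it; z points along the fingers, y is the direction in which the jaws open and shut (so a half turn about z gives the same grasp; the last joint's range is limited). The gripper opens to 87 mm and grips with 3 to 60 N. Pads are 19 mm wide; open, the fingers measure 117 mm over their backs; the gripper's body (75 mm by 190 mm) begins 51 mm behind the grasp point.
Start: joints at [81.853, 22.042, 0.453, 0, -68.411, -14.817], TCP at [0.244, 0.575, 0.24] pointing down, gripper open.
Joint ranges: [-179.83, 179.83], [-69.29, 118.12], [-61.27, 80.66], [-181.25, 117.63], [-171.15, -9.14], [-177.46, 177.46]. Speed limits (degrees/s): [159.86, 159.86, 180, 180, 180, 180].

### API

Orientations are given as a 3x3 rotation matrix whose columns are the frame's x, y, z axes.
In Python, from station import * gives the robot as it stands.
- The arm moves only by the tool play_rows, never from a script. Its argument "targets" is a list that holds one entry, the list of rows, each a list of 5 numbers: the closure, from 0 (fully open) to 1 (shut), then the shift along the world's x, y, z in m, then the turn about the world's z in rad. In form: [[[gripper, x, y, z, twist], ...]]. A call has 1 to 5 rows; each row is the pose to reach, as a shift and turn from the pose commanded when the call began; what a row does not reach only later rows make up. A row lasts 1/12 s, in which the tool goes at most 41.7 mm and 7.16 degrees, less where a joint would pass 70% of its speed; a pose out of reach is approached as far as the arm can. A call with a gripper value outside its range is refused whole. The fingers move at their own pace and stop on an object; the grip force is fixed at half the most. Time passes only in rows, so rows that repeat a pose let the fingers close. It gives the time, the measured TCP pose, the force and the opening at its end, in the units of the state.
- sense(): the state, without advancing time (a new reading comes with each control period).
- capture(name): name is "side" or "top" or "wrist"; returns the picture (480x640x3 uint8, blue, green, red); there is no depth.
- get_calibration(name): a dict with "camera_matrix" (3x3 intrinsics, pixels), "D" ([k1, k2, p1, p2, k3] as OpenCV has them; the pictures are not rectified), "T" (4x4, takes a point from camera to world coordinates). Camera axes: x right, y up, looking along -z (the intrinsics and any distortion apply to the point x, -y, -z); pixel columns grow to the right and rows downward; lengths in m; the calibration is good to about 2 mm. A picture is of the moment at which its call begins: read the wrist's pose just before it. get_calibration takes no time and is no camera call; for the wrist camera it gives the pose at the moment of the call.
- finish_job(): hands the job in, once; it reports no verdict.
The state is a dict: "time_s": time; "joints": joint angles; "joint_velocities": joint speeds; "effort": joint torques, N m; "tcp_pos": TCP position; "ee_rot": TCP orientation; "wrist_force": force on the tool from outside, world axes, zero at the start; "moment": the same for the moment, N m; "gripper_width": opening from 0.0 (shut) to 1.0 (fully open).
Only numpy, scipy, OpenCV 4.12 (cv2) and the standard library are available. Lean on these libraries where they do the work, as an engineer would, in place of code of your own. Each camera call takes 0.05 s, during which the arm holds its last target. There are 200 camera calls.

## Working session

There is one attempt and no reset: what is moved stays moved. The work goes in short steps, Python scripts to look and compute and a tool call to move; the robot and the scene stay as the last step left them, time stands still between calls to the robot, and variables do not carry over. Pictures are saved under pics/ and viewed, on a budget of 10 in all, crops included, one or two more only if the job needs it, and the job is handed in when it is done.

Besides the shell and the picture viewer there is one more tool, called after ">>>" by a JSON object that holds its "method" and its "body", one argument or row to a line. play_rows: Moves the arm, as the interface text tells. Its arguments: {"type":"object","properties":{"targets":{"type":"array","items":{"type":"array","items":{"type":"array","items":{"type":"number"}}}}},"required":["targets"]}

```bash
mkdir -p pics; ls
cat > h.py <<'E'
from station import *
import numpy as np, cv2
def ray(name,uv,z,cal=None):
    c=cal or get_calibration(name); K=np.array(c["camera_matrix"]);T=np.array(c["T"])
    p=cv2.undistortPoints(np.array(uv,float).reshape(-1,1,2),K,np.array(c["D"],float)).reshape(-1,2)
    d=np.c_[p[:,0],-p[:,1],-np.ones(len(p))]@T[:3,:3].T
    o=T[:3,3]; return o+d*((z-o[2])/d[:,2])[:,None]
E
python3 - <<'E'
from h import *
s=sense();print(s)
for n in("top","side","wrist"):
    cv2.imwrite(f"pics/{n}0.png",capture(n)); print(n,np.round(np.array(get_calibration(n)["T"]),3).tolist())
E
```

```text
pics
{'time_s': 0.0, 'joints': array([ 8.18526305e+01,  2.20904698e+01,  3.77754247e-01, -2.91281333e-02,
       -6.84093580e+01, -1.48158992e+01]), 'joint_velocities': array([ 0.03133763,  0.01164883, -0.03206182, -0.04312115, -0.04580789,
        0.02080852]), 'effort': array([-2.13237887e-03, -3.90663958e+01,  1.87410074e+01,  4.21986714e+00,
        1.10602879e-02, -1.89888401e-04]), 'tcp_pos': array([0.24360339, 0.57494841, 0.23844843]), 'ee_rot': array([[ 9.20681993e-01, -3.90312792e-01, -7.69880230e-04],
       [-3.90313542e-01, -9.20679732e-01, -2.04204289e-03],
       [ 8.82223388e-05,  2.18056680e-03, -9.99997619e-01]]), 'wrist_force': array([-0.45613497, -0.68244497,  0.34193854]), 'moment': array([0.00295654, 0.01150995, 0.00395292]), 'gripper_width': 1.0008083348510257}
top [[-0.005, 0.998, -0.066, 0.531], [-1.0, -0.005, 0.003, -0.013], [0.003, 0.066, 0.998, 1.303], [0.0, 0.0, 0.0, 1.0]]
side [[0.879, 0.244, -0.41, 0.17], [-0.477, 0.479, -0.737, -0.764], [0.016, 0.843, 0.537, 0.675], [0.0, 0.0, 0.0, 1.0]]
wrist [[-0.39, 0.883, 0.26, 0.314], [-0.921, -0.375, -0.109, 0.545], [0.002, -0.282, 0.959, 0.384], [0.0, 0.0, 0.0, 1.0]]
```

View pics/top0.png

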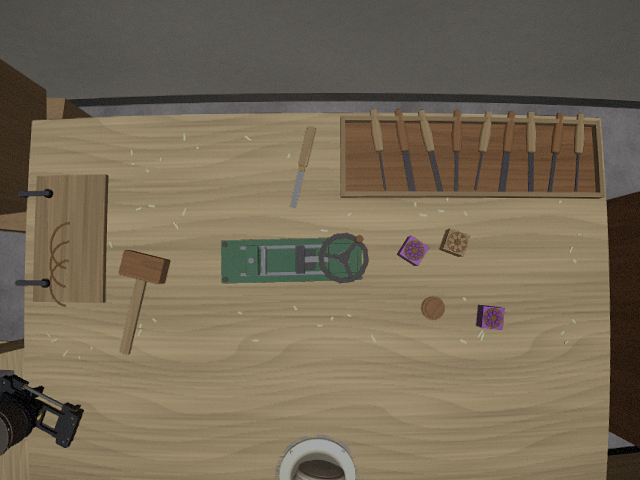

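View pics/side0.png

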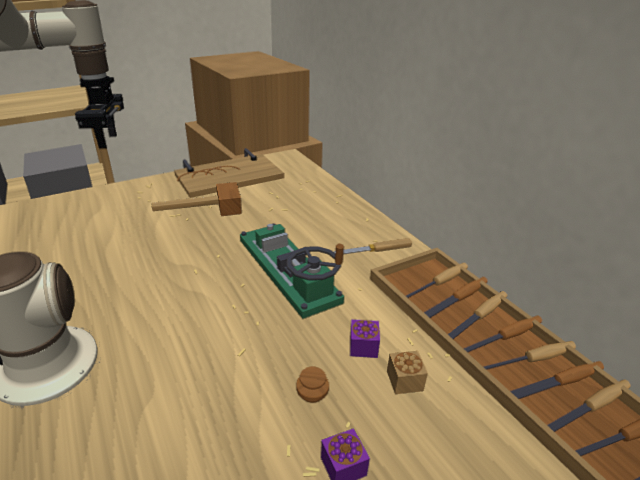

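The top view shows the block at about (456,242), purple decoys at (414,250) and (491,318), the bun foot at (432,308), the wheel at about (343,258) with its handle at (360,239), and the clamp running left to x=222. I'll enlarge the clamp area and measure.

Run:
```python
from h import *
im=cv2.imread("pics/top0.png")
cv2.imwrite("pics/top_c.png",cv2.resize(im[220:300,212:372],None,fx=5,fy=5,interpolation=cv2.INTER_CUBIC))
hsv=cv2.cvtColor(im,cv2.COLOR_BGR2HSV)
g=cv2.inRange(hsv,(60,60,30),(95,255,255)); g[:, :200]=0
pts=cv2.findNonZero(g); r=cv2.minAreaRect(pts); print("clamp",r)
print(ray("top",cv2.boxPoints(r),0.02).round(4).tolist(), ray("top",[r[0]],.02))
# block: dark/different from bench
c=im[222:262,436:476]; print(hsv[230:256:4,440:474:3].tolist()[3])
print("block c",ray("top",[(456,241)],.05),"bun",ray("top",[(432,308)],.03))
print("handle",ray("top",[(360,239)],.15),"wheel",ray("top",[(343.5,258)],.104))
print("purple",ray("top",[(414,250),(491,318)],.05))
```

```text
clamp ((291.09576416015625, 259.9979553222656), (42.11812973022461, 139.09617614746094), 88.78113555908203)
[[0.6129, 0.2428, 0.02], [0.6186, -0.115, 0.02], [0.5108, -0.1162, 0.02], [0.5047, 0.24, 0.02]] [[0.56181393 0.06233799 0.02      ]]
[[21, 77, 152], [18, 110, 67], [20, 91, 121], [15, 121, 118], [18, 104, 113], [14, 139, 86], [14, 124, 107], [18, 97, 126], [13, 127, 108], [17, 91, 126], [19, 81, 138], [19, 78, 138]]
block c [[ 0.60636728 -0.35577671  0.05      ]] bun [[ 0.43707748 -0.29594679  0.03      ]]
handle [[ 0.60625859 -0.10416462  0.15      ]] wheel [[ 0.563936   -0.06785574  0.104     ]]
purple [[ 0.58432026 -0.2478847   0.05      ]
 [ 0.41079087 -0.4430963   0.05      ]]
```

View pics/top_c.png

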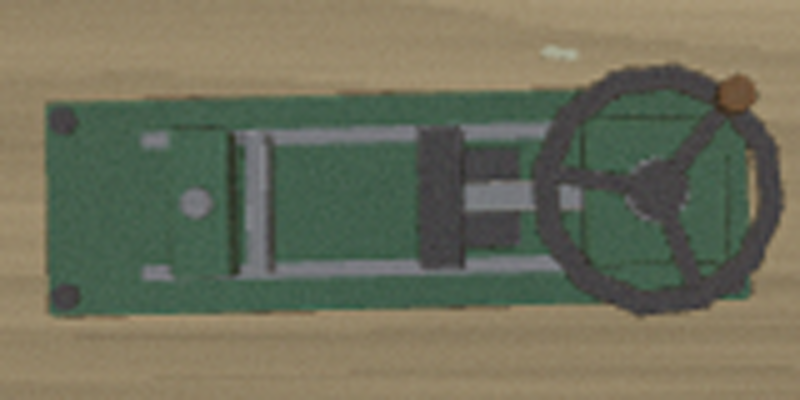

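The enlarged view shows the jaw face at crop x≈417 and the stop pad face at x≈270. The wheel centre is near (660,187) and the handle near (738,92). I'll move over the block with the jaws opening along world x, which keeps clear of the purple neighbour.

>>> {"method": "play_rows", "body": {
  "targets": [
    [[0,0.0145,-0.037,0,-0.06],[0,0.029,-0.0744,0,-0.12],[0,0.0435,-0.1116,0,-0.18],[0,0.058,-0.149,0,-0.24],[0,0.0724,-0.186,0,-0.3]]
  ]
}}

```text
time_s: 0.57
tcp_pos: [0.3164, 0.3874, 0.2392]
ee_rot: [[0.763, -0.647, -0.0], [-0.647, -0.763, -0.001], [0.0, 0.001, -1.0]]
wrist_force: [0.5, 0.6, -0.2]
gripper_width: 0.998
```

>>> {"method": "play_rows", "body": {
  "targets": [
    [[0,0.0145,-0.037,0,-0.06],[0,0.029,-0.0744,0,-0.12],[0,0.0435,-0.1116,0,-0.18],[0,0.058,-0.149,0,-0.24],[0,0.0724,-0.186,0,-0.3]]
  ]
}}

```text
time_s: 0.98
tcp_pos: [0.3886, 0.2014, 0.2396]
ee_rot: [[0.538, -0.843, 0.0], [-0.843, -0.538, 0.0], [-0.0, -0.0, -1.0]]
wrist_force: [0.2, -0.7, -0.4]
gripper_width: 1.0
```

>>> {"method": "play_rows", "body": {
  "targets": [
    [[0,0.0145,-0.037,0,-0.06],[0,0.029,-0.0744,0,-0.12],[0,0.0435,-0.1116,0,-0.18],[0,0.058,-0.149,0,-0.24],[0,0.0724,-0.186,0,-0.3]]
  ]
}}

```text
time_s: 1.4
tcp_pos: [0.4611, 0.0154, 0.2396]
ee_rot: [[0.264, -0.965, 0.0], [-0.965, -0.264, 0.0], [-0.0, -0.0, -1.0]]
wrist_force: [0.8, 1.0, 0.4]
gripper_width: 0.999
```

>>> {"method": "play_rows", "body": {
  "targets": [
    [[0,0.0145,-0.037,0,-0.06],[0,0.029,-0.0744,0,-0.12],[0,0.0435,-0.1116,0,-0.18],[0,0.058,-0.149,0,-0.24],[0,0.0724,-0.186,0,-0.27]]
  ]
}}

```text
time_s: 1.82
tcp_pos: [0.5335, -0.1706, 0.2393]
ee_rot: [[-0.003, -1.0, -0.0], [-1.0, 0.003, 0.0], [-0.0, 0.0, -1.0]]
wrist_force: [0.6, 1.2, 0.8]
gripper_width: 1.002
```

>>> {"method": "play_rows", "body": {
  "targets": [
    [[0,0.0145,-0.037,0,0],[0,0.029,-0.0744,0,0],[0,0.0435,-0.1116,0,0],[0,0.058,-0.149,0,0],[0,0.0724,-0.186,0,0]]
  ]
}}

```text
time_s: 2.23
tcp_pos: [0.606, -0.3565, 0.2389]
ee_rot: [[-0.0, -1.0, -0.001], [-1.0, 0.0, 0.001], [-0.001, 0.001, -1.0]]
wrist_force: [1.8, 0.5, -0.7]
gripper_width: 1.0
```

>>> {"method": "play_rows", "body": {
  "targets": [
    [[0,0,0,0,0],[0,0,0,0,0],[0,0,0,0,0]]
  ]
}}

```text
time_s: 2.48
tcp_pos: [0.6054, -0.3544, 0.2385]
ee_rot: [[-0.001, -1.0, -0.002], [-1.0, 0.001, 0.001], [-0.001, 0.002, -1.0]]
wrist_force: [-0.1, 0.3, 0.5]
gripper_width: 1.0
```

Run:
```python
from h import *
s=sense();print(s["tcp_pos"],s["ee_rot"].round(3).tolist(),s["joints"].round(1),s["time_s"])
import pickle
c=get_calibration("wrist");pickle.dump(c,open("c1.pkl","wb"))
cv2.imwrite("pics/w1.png",capture("wrist"))
```

```text
[ 0.60535065 -0.35441096  0.23851163] [[-0.001, -1.0, -0.002], [-1.0, 0.001, 0.001], [-0.001, 0.002, -1.0]] [-17.2  29.7  12.8  -0.  -73.1  17.2] 2.4833
```

View pics/w1.png

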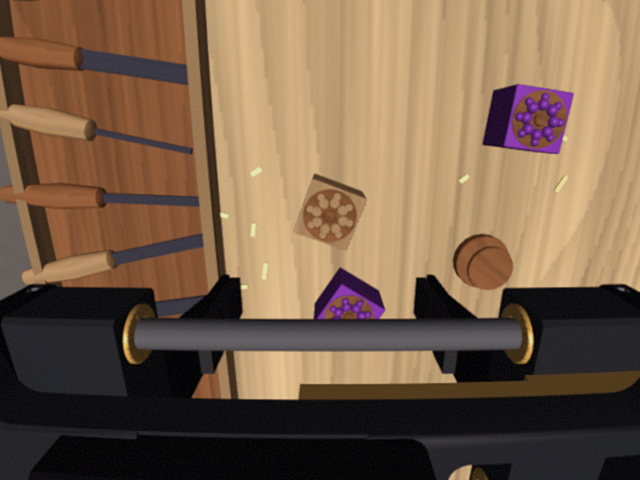

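The wrist view shows the rosette block's top face with corners at about (313,182), (363,196), (346,249) and (296,236). The purple block sits below it in the picture, toward +y, and the bun foot is at (483,262).

Run:
```python
from h import *
import pickle
c=pickle.load(open("c1.pkl","rb"))
q=[(311,183),(363,196),(346,249),(295,236)]
P=ray("wrist",q,.05,c)[:,:2]; print(P.round(4).tolist(),P.mean(0))
for i in range(4):
    d=P[(i+1)%4]-P[i]; print(np.linalg.norm(d).round(4),np.degrees(np.arctan2(d[1],d[0])).round(1))
print("flower",ray("wrist",[(330,216)],.054,c))
print("pur,bun",ray("wrist",[(350,312)],.055,c),ray("wrist",[(483,262)],.03,c))
im=cv2.imread("pics/w1.png")
z=cv2.resize(im[160:330,270:400],None,fx=4,fy=4,interpolation=cv2.INTER_CUBIC); cv2.imwrite("pics/w1c.png",z[:600])
# top-view geometry of clamp
u=lambda x,y:(212+(x-2)/5,220+(y-2)/5)
print("jawface edge",ray("top",[u(417,127),u(417,268)],.062))
print("jaw back",ray("top",[u(465,127)],.062),"pad top edges",ray("top",[u(247,205),u(270,205)],.062))
print("stop top",ray("top",[u(170,128),u(232,128),u(170,275),u(232,275)],.069))
print("stop stud",ray("top",[u(195,203)],.075),"wheel",ray("top",[u(658,189)],.104),"handle",ray("top",[u(738,92)],.155))
print("rim box",ray("top",[u(535,65),u(782,315)],.104).mean(0))
```

```text
[[0.6199, -0.3879], [0.5706, -0.3755], [0.586, -0.3225], [0.6363, -0.336]] [ 0.60319505 -0.35548891]
0.0508 165.9
0.0552 73.8
0.052 -15.0
0.0544 -107.5
flower [[ 0.60198776 -0.35697537  0.054     ]]
pur,bun [[ 0.58116686 -0.25556066  0.055     ]] [[ 0.43697312 -0.3009029   0.03      ]]
jawface edge [[0.59792633 0.05013067 0.062     ]
 [0.52816268 0.05031039 0.062     ]]
jaw back [[0.59780232 0.02633592 0.062     ]] pad top edges [[0.55965758 0.13453302 0.062     ]
 [0.55961125 0.12310196 0.062     ]]
stop top [[0.59766885 0.17195955 0.069     ]
 [0.59751914 0.14119321 0.069     ]
 [0.5251741  0.17175986 0.069     ]
 [0.52508873 0.14109106 0.069     ]]
stop stud [[0.56044267 0.15860438 0.075     ]] wheel [[ 0.56537467 -0.06714942  0.104     ]] handle [[ 0.60824479 -0.10195196  0.155     ]]
rim box [ 0.56498937 -0.0672975   0.104     ]
```

View pics/w1c.png

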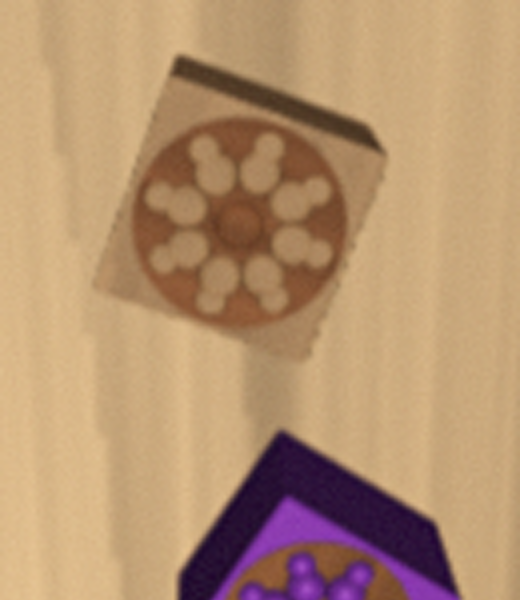

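Run:
```python
from h import *
import pickle
c=pickle.load(open("c1.pkl","rb"))
q=np.array([(170,72),(386,155),(307,362),(94,288)])/4+(270,160)
P=ray("wrist",q,.05,c)[:,:2]; print(P.mean(0))
for i in range(4):
    d=P[(i+1)%4]-P[i]; print(np.linalg.norm(d).round(4),np.degrees(np.arctan2(d[1],d[0])).round(1))
```

```text
[ 0.60212426 -0.35662556]
0.0549 159.0
0.055 70.8
0.0557 -20.1
0.0559 -110.1
```

The block centre is at (0.602,-0.3565), turned about -20°. I'll align, descend and grip.

>>> {"method": "play_rows", "body": {
  "targets": [
    [[0,-0.0035,-0.002,-0.02,-0.12],[0,-0.0035,-0.002,-0.04,-0.24],[0,-0.0035,-0.002,-0.06,-0.352],[0,-0.0035,-0.002,-0.09,-0.352],[0,-0.0035,-0.002,-0.12,-0.352]]
  ]
}}

```text
time_s: 2.95
tcp_pos: [0.6029, -0.355, 0.1208]
ee_rot: [[-0.343, -0.939, 0.004], [-0.939, 0.343, -0.001], [-0.0, -0.004, -1.0]]
wrist_force: [0.4, -0.6, 0.5]
gripper_width: 0.995
```

>>> {"method": "play_rows", "body": {
  "targets": [
    [[0,0,0,-0.025,0],[0,0,0,-0.045,0],[0,0,0,-0.065,0],[0,0,0,-0.083,0],[0,0,0,-0.083,0]]
  ]
}}

```text
time_s: 3.37
tcp_pos: [0.5999, -0.3538, 0.0332]
ee_rot: [[-0.344, -0.939, -0.007], [-0.939, 0.344, 0.003], [-0.001, 0.007, -1.0]]
wrist_force: [-1.0, 0.7, -0.6]
gripper_width: 0.999
```

>>> {"method": "play_rows", "body": {
  "targets": [
    [[0,0,0,0,0],[1,0,0,0,0],[1,0,0,0,0],[1,0,0,0,0],[1,0,0,0,0]]
  ]
}}

```text
time_s: 3.78
tcp_pos: [0.6029, -0.3567, 0.038]
ee_rot: [[-0.345, -0.939, 0.002], [-0.939, 0.345, -0.001], [-0.0, -0.002, -1.0]]
wrist_force: [0.6, 0.2, -0.4]
gripper_width: 0.776
```

>>> {"method": "play_rows", "body": {
  "targets": [
    [[1,0,0,0,0],[1,0,0,0,0],[1,0,0,0,0],[1,0,0,0,0],[1,0,0,0,0]]
  ]
}}

```text
time_s: 4.2
tcp_pos: [0.6026, -0.3567, 0.0371]
ee_rot: [[-0.345, -0.939, 0.001], [-0.939, 0.345, -0.0], [0.0, -0.001, -1.0]]
wrist_force: [-1.1, 0.6, 2.7]
gripper_width: 0.64
```

>>> {"method": "play_rows", "body": {
  "targets": [
    [[1,0,0,0.02,0],[1,0,0,0.055,0],[1,0,0,0.095,0],[1,0,0,0.135,0],[1,0,0,0.17,0]]
  ]
}}

```text
time_s: 4.62
tcp_pos: [0.6021, -0.3566, 0.2084]
ee_rot: [[-0.345, -0.939, 0.0], [-0.939, 0.345, -0.0], [0.0, -0.0, -1.0]]
wrist_force: [0.9, -0.3, -1.0]
gripper_width: 0.64
```

>>> {"method": "play_rows", "body": {
  "targets": [
    [[1,-0.002,0.025,0.01,0],[1,-0.005,0.06,0.02,0.03],[1,-0.008,0.098,0.02,0.06],[1,-0.012,0.137,0.02,0.09],[1,-0.016,0.175,0.02,0.12]]
  ]
}}

```text
time_s: 5.03
tcp_pos: [0.5853, -0.1799, 0.2259]
ee_rot: [[-0.229, -0.973, -0.001], [-0.973, 0.229, 0.001], [-0.0, 0.001, -1.0]]
wrist_force: [0.5, 0.6, -1.5]
gripper_width: 0.641
```

>>> {"method": "play_rows", "body": {
  "targets": [
    [[1,-0.004,0.038,0,0.05],[1,-0.008,0.077,0,0.1],[1,-0.012,0.115,0,0.15],[1,-0.016,0.154,0,0.2],[1,-0.02,0.19,0,0.25]]
  ]
}}

```text
time_s: 5.45
tcp_pos: [0.5653, 0.0104, 0.2259]
ee_rot: [[0.02, -1.0, -0.001], [-1.0, -0.02, 0.0], [-0.0, 0.001, -1.0]]
wrist_force: [0.1, 0.1, -1.2]
gripper_width: 0.64
```

>>> {"method": "play_rows", "body": {
  "targets": [
    [[1,-0.002,0.035,0,0],[1,-0.004,0.06,0,0],[1,-0.0045,0.0787,0,0],[1,-0.0045,0.0787,0,0],[1,-0.0045,0.0787,0,0]]
  ]
}}

```text
time_s: 5.87
tcp_pos: [0.5613, 0.0879, 0.2258]
ee_rot: [[0.02, -1.0, -0.002], [-1.0, -0.02, -0.0], [0.0, 0.002, -1.0]]
wrist_force: [0.6, 0.4, -1.5]
gripper_width: 0.642
```

>>> {"method": "play_rows", "body": {
  "targets": [
    [[1,0,0,0,0],[1,0,0,0,0],[1,0,0,0,0]]
  ]
}}

```text
time_s: 6.12
tcp_pos: [0.5617, 0.0861, 0.2264]
ee_rot: [[0.016, -1.0, -0.0], [-1.0, -0.016, -0.0], [0.0, 0.0, -1.0]]
wrist_force: [-0.8, -0.8, -1.4]
gripper_width: 0.642
```

Run:
```python
from h import *
import pickle
s=sense();print(s["tcp_pos"],s["ee_rot"].round(3).tolist(),s["joints"].round(1),s["time_s"])
c=get_calibration("wrist");pickle.dump(c,open("c2.pkl","wb"))
cv2.imwrite("pics/w2.png",capture("wrist"))
```

```text
[0.56174811 0.08608195 0.22638936] [[0.016, -1.0, -0.0], [-1.0, -0.016, -0.0], [0.0, 0.0, -1.0]] [ 25.   17.1  -8.8  -0.  -64.1 -24.1] 6.1167
```

View pics/w2.png

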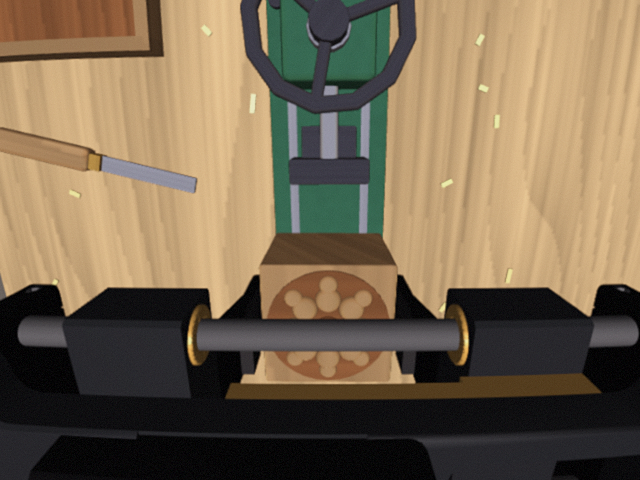

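The wrist view shows the block straight in the fingers, its -y face between rows 235 and 265. The jaw top spans columns 290–368 with its gripping edge near row 184. I'll measure both.

Run:
```python
from h import *
import pickle
c=pickle.load(open("c2.pkl","rb"))
r=lambda q,z:ray("wrist",q,z,c).round(4)[:,:2].tolist()
print("jaw edge z.062",r([(291,184),(369,184)],.062),"back",r([(290,158),(368,158)],.062))
print("block top edge z.239",r([(262,265),(396,265)],.239),"bottom z.189",r([(276,235),(387,234)],.189))
print("bed edges",r([(272,120),(275,233),(388,120),(383,233)],.025))
print("wheel hub",r([(328,20)],.115))
```

```text
jaw edge z.062 [[0.5935, 0.0506], [0.5253, 0.0495]] back [[0.5941, 0.0283], [0.5272, 0.0272]]
block top edge z.239 [[0.5877, 0.0589], [0.534, 0.058]] bottom z.189 [[0.5891, 0.0607], [0.5295, 0.0591]]
bed edges [[0.6144, -0.0042], [0.6141, 0.1057], [0.5058, -0.006], [0.5042, 0.1039]]
wheel hub [[0.5631, -0.0647]]
```

Clearances come to about 9 mm at the jaw and 8 mm at the pad, so I'll lower it.

>>> {"method": "play_rows", "body": {
  "targets": [
    [[1,0,0,-0.035,0],[1,0,0,-0.07,0],[1,0,0,-0.1,0],[1,0,0,-0.125,0],[1,0,0,-0.14,0]]
  ]
}}

```text
time_s: 6.58
tcp_pos: [0.5602, 0.0858, 0.0835]
ee_rot: [[0.016, -1.0, -0.005], [-1.0, -0.016, -0.001], [0.001, 0.005, -1.0]]
wrist_force: [-0.3, -0.1, -0.8]
gripper_width: 0.643
```

>>> {"method": "play_rows", "body": {
  "targets": [
    [[1,0,0,-0.008,0],[1,0,0,-0.014,0],[1,0,0,-0.018,0],[1,0,0,-0.021,0],[1,0,0,-0.021,0]]
  ]
}}

```text
time_s: 7.0
tcp_pos: [0.5621, 0.0872, 0.0659]
ee_rot: [[0.018, -1.0, 0.001], [-1.0, -0.018, 0.0], [-0.0, -0.001, -1.0]]
wrist_force: [0.2, -0.7, -0.3]
gripper_width: 0.642
```

>>> {"method": "play_rows", "body": {
  "targets": [
    [[1,0,0,-0.001,0],[1,0,0,-0.002,0],[1,0,0,-0.002,0],[1,0,0,-0.002,0],[1,0,0,-0.002,0]]
  ]
}}

```text
time_s: 7.42
tcp_pos: [0.5619, 0.0872, 0.0638]
ee_rot: [[0.018, -1.0, 0.0], [-1.0, -0.018, 0.0], [-0.0, -0.0, -1.0]]
wrist_force: [0.1, 0.8, -1.5]
gripper_width: 0.643
```

>>> {"method": "play_rows", "body": {
  "targets": [
    [[1,0,0,-0.001,0],[1,0,0,-0.0015,0],[1,0,0,-0.0015,0],[1,0,0,-0.0015,0],[1,0,0,-0.0015,0]]
  ]
}}

```text
time_s: 7.83
tcp_pos: [0.5618, 0.0872, 0.0621]
ee_rot: [[0.018, -1.0, 0.0], [-1.0, -0.018, 0.0], [-0.0, -0.0, -1.0]]
wrist_force: [-0.7, 0.8, -0.3]
gripper_width: 0.636
```

>>> {"method": "play_rows", "body": {
  "targets": [
    [[1,0,0,-0.0005,0],[1,0,0,-0.0005,0],[1,0,0,-0.0005,0]]
  ]
}}

```text
time_s: 8.08
tcp_pos: [0.5618, 0.0872, 0.062]
ee_rot: [[0.018, -1.0, 0.0], [-1.0, -0.018, -0.0], [0.0, -0.0, -1.0]]
wrist_force: [-2.8, -0.2, 4.1]
gripper_width: 0.641
```

There is bed contact at +4 N. I'll release, rise, and look.

>>> {"method": "play_rows", "body": {
  "targets": [
    [[0,0,0,0,0],[0,0,0,0,0],[0,0,0,0,0],[0,0,0,0,0],[0,0,0,0,0]]
  ]
}}

```text
time_s: 8.5
tcp_pos: [0.5618, 0.0871, 0.0613]
ee_rot: [[0.018, -1.0, -0.0], [-1.0, -0.018, -0.0], [0.0, 0.0, -1.0]]
wrist_force: [-0.2, -0.2, 0.3]
gripper_width: 0.928
```

>>> {"method": "play_rows", "body": {
  "targets": [
    [[0,0,0,0,0],[0,0,0,0,0],[0,0,0,0.015,0],[0,0,0,0.045,0],[0,0,0,0.08,0]]
  ]
}}

```text
time_s: 8.92
tcp_pos: [0.5603, 0.0866, 0.1404]
ee_rot: [[0.018, -1.0, -0.005], [-1.0, -0.018, -0.002], [0.002, 0.005, -1.0]]
wrist_force: [1.4, 0.4, 0.2]
gripper_width: 1.0
```

>>> {"method": "play_rows", "body": {
  "targets": [
    [[0,0,-0.02,0.035,0],[0,0,-0.04,0.06,0],[0,0,-0.05,0.08,0],[0,0,-0.05,0.08,0],[0,0,-0.05,0.08,0]]
  ]
}}

```text
time_s: 9.33
tcp_pos: [0.5621, 0.0369, 0.2228]
ee_rot: [[0.017, -1.0, 0.003], [-1.0, -0.017, 0.001], [-0.001, -0.003, -1.0]]
wrist_force: [-0.1, 0.4, 0.0]
gripper_width: 1.0
```

Run:
```python
from h import *
import pickle
s=sense();print(s["tcp_pos"],s["joints"].round(1),s["time_s"],s["gripper_width"],s["wrist_force"])
c=get_calibration("wrist");pickle.dump(c,open("c3.pkl","wb"))
w=capture("wrist");cv2.imwrite("pics/w3.png",w)
t=capture("top");cv2.imwrite("pics/top3.png",t)
sd=capture("side")[200:350,200:400]
cv2.imwrite("pics/m3.png",np.vstack([np.hstack([w[:400,:],np.zeros((400,160,3),np.uint8)])[:, :800],cv2.resize(np.hstack([sd[20:115,20:170],t[225:320,212:372]]),(800,200*1))]))
```

```text
[0.56214048 0.03686294 0.22277931] [ 20.2  16.7 -10.   -0.  -63.1 -19.3] 9.3333 1.0001377987195632 [-0.05053711  0.36278106  0.04849306]
```

View pics/m3.png

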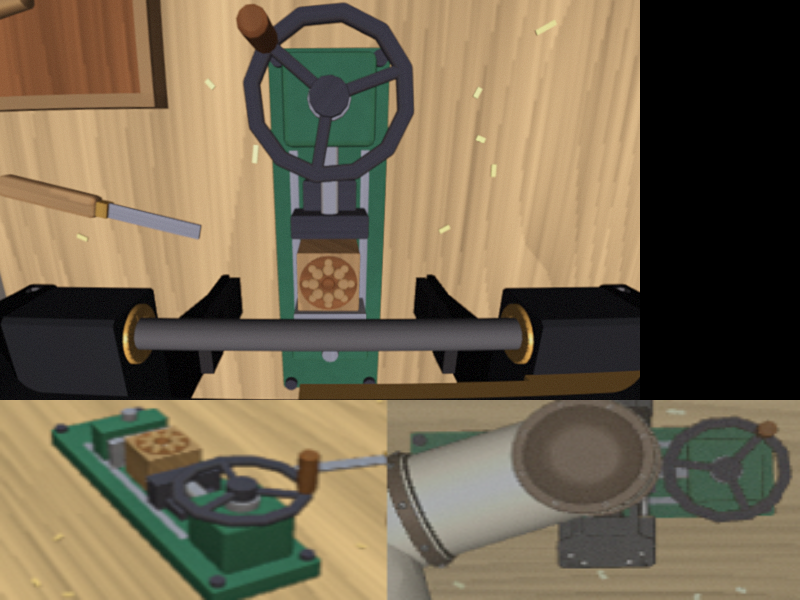

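The block stands flat between jaw and pad, with gaps on both sides. The handle top shows at (252,18) and the rim spans columns 244–413 and rows 4–182.

Run:
```python
from h import *
import pickle
c=pickle.load(open("c3.pkl","rb"))
print("handle",ray("wrist",[(252,17)],.155,c),ray("wrist",[(268,45)],.11,c))
w=cv2.imread("pics/w3.png")
print("rim",ray("wrist",[(244,93),(413,93),(329,4),(329,182)],.106,c).round(4).tolist())
t=cv2.imread("pics/top3.png");h=cv2.cvtColor(t,cv2.COLOR_BGR2HSV)
m=cv2.inRange(h,(5,110,60),(17,255,200));m2=np.zeros_like(m);m2[232:248,350:370]=m[232:248,350:370]
p=cv2.findNonZero(m2);print(len(p),p.mean(0),ray("top",p.mean(0),.15))
side=cv2.imread("pics/side0.png")
```

```text
handle [[ 0.6049007  -0.10257209  0.155     ]] [[ 0.60365238 -0.09833561  0.11      ]]
rim [[0.6217, -0.0682, 0.106], [0.504, -0.0701, 0.106], [0.5635, -0.125, 0.106], [0.5614, -0.0069, 0.106]]
44 [[358.77272727 238.59090909]] [[ 0.60721891 -0.10134006  0.15      ]]
```

>>> {"method": "play_rows", "body": {
  "targets": [
    [[0,0.012,-0.038,0,0],[0,0.024,-0.076,0,0],[0,0.035,-0.112,0,0],[0,0.0434,-0.139,0,0],[0,0.0434,-0.139,-0.02,0]]
  ]
}}

```text
time_s: 9.9
tcp_pos: [0.6083, -0.1058, 0.2032]
ee_rot: [[0.015, -1.0, 0.006], [-1.0, -0.015, -0.002], [0.002, -0.006, -1.0]]
wrist_force: [1.2, 0.4, 0.5]
gripper_width: 1.003
```

>>> {"method": "play_rows", "body": {
  "targets": [
    [[0,0,0,-0.03,0],[0,0,0,-0.055,0],[0,0,0,-0.067,0],[0,0,0,-0.067,0],[0.3,0,0,-0.067,0]]
  ]
}}

```text
time_s: 10.32
tcp_pos: [0.6047, -0.1015, 0.1329]
ee_rot: [[0.019, -1.0, -0.004], [-1.0, -0.019, -0.001], [0.001, 0.004, -1.0]]
wrist_force: [-0.0, 0.1, 0.8]
gripper_width: 0.971
```

>>> {"method": "play_rows", "body": {
  "targets": [
    [[1,0,0,0,0],[1,0,0,0,0],[1,0,0,0,0],[1,0,0,0,0],[1,0,0,0,0]]
  ]
}}

```text
time_s: 10.73
tcp_pos: [0.6055, -0.1017, 0.1353]
ee_rot: [[0.018, -1.0, 0.001], [-1.0, -0.018, 0.0], [-0.0, -0.001, -1.0]]
wrist_force: [-0.4, 0.5, 0.7]
gripper_width: 0.632
```

>>> {"method": "play_rows", "body": {
  "targets": [
    [[1,0,0,0,0],[1,0,0,0,0],[1,0,0,0,0],[1,0,0,0,0],[1,0,0,0,0]]
  ]
}}

```text
time_s: 11.15
tcp_pos: [0.6052, -0.1018, 0.1345]
ee_rot: [[0.018, -1.0, -0.0], [-1.0, -0.018, 0.0], [-0.0, 0.0, -1.0]]
wrist_force: [0.0, 0.9, 0.6]
gripper_width: 0.244
```

>>> {"method": "play_rows", "body": {
  "targets": [
    [[1,0,0,0,0],[1,0,0,0,0],[1,0,0,0,0],[1,0,0,0,0],[1,0,0,0,0]]
  ]
}}

```text
time_s: 11.57
tcp_pos: [0.6059, -0.1019, 0.1346]
ee_rot: [[0.018, -1.0, 0.002], [-1.0, -0.018, -0.0], [0.0, -0.002, -1.0]]
wrist_force: [2.7, -1.0, -2.1]
gripper_width: 0.195
```

The handle is gripped (17 mm opening). I'll work out the shifts around the circle, clockwise, 0.5 rad per call.

```bash
cat >> h.py <<'E'
def arc(phi,step,calls,r=.055):
    for k in range(calls):
        a=phi-step*np.arange(1,6); b=r*np.c_[np.cos(a)-np.cos(phi),np.sin(a)-np.sin(phi)]
        print(round(phi,3),(b*1000).round(1).tolist()); phi-=5*step
E
python3 -c "
from h import *
arc(-.685,.1,7)"
```

```text
-0.685 [[-3.7, -4.1], [-7.8, -7.8], [-12.2, -11.0], [-16.9, -13.8], [-21.9, -16.2]]
-1.185 [[-5.2, -1.8], [-10.5, -3.1], [-16.0, -3.8], [-21.5, -4.0], [-27.0, -3.7]]
-1.685 [[-5.4, 0.9], [-10.7, 2.3], [-15.9, 4.3], [-20.8, 6.8], [-25.4, 9.7]]
-2.185 [[-4.3, 3.4], [-8.3, 7.2], [-11.9, 11.4], [-15.0, 15.9], [-17.7, 20.7]]
-2.685 [[-2.2, 5.0], [-3.8, 10.3], [-5.0, 15.7], [-5.5, 21.1], [-5.6, 26.6]]
-3.185 [[0.5, 5.5], [1.6, 10.9], [3.2, 16.1], [5.3, 21.2], [7.9, 26.1]]
-3.685 [[3.1, 4.6], [6.6, 8.8], [10.5, 12.6], [14.8, 16.1], [19.4, 19.1]]
```

>>> {"method": "play_rows", "body": {
  "targets": [
    [[1,-0.0037,-0.0041,0,0],[1,-0.0078,-0.0078,0,0],[1,-0.0122,-0.011,0,0],[1,-0.0169,-0.0138,0,0],[1,-0.0219,-0.0162,0,0]]
  ]
}}

```text
time_s: 11.98
tcp_pos: [0.5824, -0.1184, 0.1346]
ee_rot: [[0.017, -1.0, -0.001], [-1.0, -0.017, 0.0], [-0.0, 0.001, -1.0]]
wrist_force: [1.4, 1.2, -1.3]
gripper_width: 0.197
```

>>> {"method": "play_rows", "body": {
  "targets": [
    [[1,-0.0052,-0.0018,0,0],[1,-0.0105,-0.0031,0,0],[1,-0.016,-0.0038,0,0],[1,-0.0215,-0.004,0,0],[1,-0.027,-0.0037,0,0]]
  ]
}}

```text
time_s: 12.4
tcp_pos: [0.556, -0.1212, 0.1346]
ee_rot: [[0.018, -1.0, 0.001], [-1.0, -0.018, 0.001], [-0.001, -0.001, -1.0]]
wrist_force: [2.2, 4.5, -0.7]
gripper_width: 0.197
```

>>> {"method": "play_rows", "body": {
  "targets": [
    [[1,-0.0054,0.0009,0,0],[1,-0.0107,0.0023,0,0],[1,-0.0159,0.0043,0,0],[1,-0.0208,0.0068,0,0],[1,-0.0254,0.0097,0,0]]
  ]
}}

```text
time_s: 12.82
tcp_pos: [0.5316, -0.1114, 0.1346]
ee_rot: [[0.018, -1.0, 0.003], [-1.0, -0.018, 0.0], [-0.0, -0.003, -1.0]]
wrist_force: [5.2, 3.3, -4.0]
gripper_width: 0.198
```

>>> {"method": "play_rows", "body": {
  "targets": [
    [[1,-0.0043,0.0034,0,0],[1,-0.0083,0.0072,0,0],[1,-0.0119,0.0114,0,0],[1,-0.015,0.0159,0,0],[1,-0.0177,0.0207,0,0]]
  ]
}}

```text
time_s: 13.23
tcp_pos: [0.5143, -0.0911, 0.1346]
ee_rot: [[0.019, -1.0, 0.004], [-1.0, -0.019, -0.0], [0.0, -0.004, -1.0]]
wrist_force: [6.6, -0.1, -4.6]
gripper_width: 0.198
```

>>> {"method": "play_rows", "body": {
  "targets": [
    [[1,-0.0022,0.005,0,0],[1,-0.0038,0.0103,0,0],[1,-0.005,0.0157,0,0],[1,-0.0055,0.0211,0,0],[1,-0.0056,0.0266,0,0]]
  ]
}}

```text
time_s: 13.65
tcp_pos: [0.5086, -0.0651, 0.1346]
ee_rot: [[0.019, -1.0, 0.003], [-1.0, -0.019, -0.001], [0.001, -0.003, -1.0]]
wrist_force: [6.9, -2.1, -5.4]
gripper_width: 0.196
```

```bash
python3 -c "
from h import *
arc(-3.185,.06,12)"
```

```text
-3.185 [[0.2, 3.3], [0.7, 6.6], [1.3, 9.8], [2.1, 13.0], [3.2, 16.1]]
-3.485 [[1.2, 3.1], [2.6, 6.1], [4.2, 9.0], [5.9, 11.8], [7.8, 14.5]]
-3.785 [[2.1, 2.6], [4.3, 5.0], [6.6, 7.3], [9.1, 9.5], [11.7, 11.5]]
-4.085 [[2.7, 1.9], [5.6, 3.5], [8.5, 5.1], [11.5, 6.4], [14.6, 7.6]]
-4.385 [[3.2, 1.0], [6.4, 1.7], [9.6, 2.3], [12.9, 2.7], [16.2, 2.9]]
-4.685 [[3.3, -0.0], [6.6, -0.2], [9.9, -0.6], [13.1, -1.2], [16.3, -2.0]]
-4.985 [[3.1, -1.0], [6.2, -2.2], [9.2, -3.5], [12.2, -5.0], [15.0, -6.7]]
-5.285 [[2.7, -1.9], [5.3, -3.9], [7.8, -6.1], [10.1, -8.4], [12.3, -10.9]]
-5.585 [[2.0, -2.6], [3.9, -5.3], [5.6, -8.1], [7.2, -11.0], [8.6, -14.0]]
-5.885 [[1.2, -3.1], [2.2, -6.2], [3.0, -9.4], [3.6, -12.7], [4.0, -15.9]]
-6.185 [[0.2, -3.3], [0.3, -6.6], [0.1, -9.9], [-0.3, -13.2], [-0.9, -16.4]]
-6.485 [[-0.8, -3.2], [-1.7, -6.4], [-2.8, -9.5], [-4.2, -12.5], [-5.7, -15.4]]
```

Running free at about 2 N, with a radial offset of about 1 mm. I'll continue slower and add a +1 mm x correction.

>>> {"method": "play_rows", "body": {
  "targets": [
    [[1,0.0005,0.0033,0,0],[1,0.0014,0.0066,0,0],[1,0.0023,0.0098,0,0],[1,0.0031,0.013,0,0],[1,0.0042,0.0161,0,0]]
  ]
}}

```text
time_s: 14.07
tcp_pos: [0.5116, -0.049, 0.1346]
ee_rot: [[0.018, -1.0, -0.001], [-1.0, -0.018, -0.001], [0.001, 0.001, -1.0]]
wrist_force: [3.4, -4.1, -1.5]
gripper_width: 0.194
```

>>> {"method": "play_rows", "body": {
  "targets": [
    [[1,0.0012,0.0031,0,0],[1,0.0026,0.0061,0,0],[1,0.0042,0.009,0,0],[1,0.0059,0.0118,0,0],[1,0.0078,0.0145,0,0]]
  ]
}}

```text
time_s: 14.48
tcp_pos: [0.5193, -0.0341, 0.1345]
ee_rot: [[0.018, -1.0, -0.001], [-1.0, -0.018, -0.0], [0.0, 0.001, -1.0]]
wrist_force: [1.0, -2.3, -0.4]
gripper_width: 0.197
```

>>> {"method": "play_rows", "body": {
  "targets": [
    [[1,0.0021,0.0026,0,0],[1,0.0043,0.005,0,0],[1,0.0066,0.0073,0,0],[1,0.0091,0.0095,0,0],[1,0.0117,0.0115,0,0]]
  ]
}}

```text
time_s: 14.9
tcp_pos: [0.531, -0.0224, 0.1345]
ee_rot: [[0.018, -1.0, -0.001], [-1.0, -0.018, 0.0], [-0.0, 0.001, -1.0]]
wrist_force: [-1.1, -2.8, 1.4]
gripper_width: 0.197
```

>>> {"method": "play_rows", "body": {
  "targets": [
    [[1,0.0027,0.0019,0,0],[1,0.0056,0.0035,0,0],[1,0.0085,0.0051,0,0],[1,0.0115,0.0064,0,0],[1,0.0146,0.0076,0,0]]
  ]
}}

```text
time_s: 15.32
tcp_pos: [0.546, -0.0146, 0.1345]
ee_rot: [[0.018, -1.0, -0.001], [-1.0, -0.018, 0.0], [-0.0, 0.0, -1.0]]
wrist_force: [-2.1, -0.1, 2.6]
gripper_width: 0.198
```

>>> {"method": "play_rows", "body": {
  "targets": [
    [[1,0.0032,0.001,0,0],[1,0.0064,0.0017,0,0],[1,0.0096,0.0023,0,0],[1,0.0129,0.0027,0,0],[1,0.0162,0.0029,0,0]]
  ]
}}

```text
time_s: 15.73
tcp_pos: [0.5626, -0.0117, 0.1345]
ee_rot: [[0.018, -1.0, 0.0], [-1.0, -0.018, 0.001], [-0.001, -0.0, -1.0]]
wrist_force: [-1.1, 2.3, 2.7]
gripper_width: 0.194
```

>>> {"method": "play_rows", "body": {
  "targets": [
    [[1,0.0033,0,0,0],[1,0.0066,-0.0002,0,0],[1,0.0099,-0.0006,0,0],[1,0.0131,-0.0012,0,0],[1,0.0163,-0.002,0,0]]
  ]
}}

```text
time_s: 16.15
tcp_pos: [0.5791, -0.0139, 0.1346]
ee_rot: [[0.018, -1.0, 0.001], [-1.0, -0.018, 0.0], [-0.0, -0.001, -1.0]]
wrist_force: [-1.0, 2.8, 2.9]
gripper_width: 0.196
```

>>> {"method": "play_rows", "body": {
  "targets": [
    [[1,0.0031,-0.001,0,0],[1,0.0062,-0.0022,0,0],[1,0.0092,-0.0035,0,0],[1,0.0122,-0.005,0,0],[1,0.015,-0.0067,0,0]]
  ]
}}

```text
time_s: 16.57
tcp_pos: [0.5941, -0.0208, 0.1346]
ee_rot: [[0.018, -1.0, 0.001], [-1.0, -0.018, 0.0], [-0.0, -0.001, -1.0]]
wrist_force: [0.1, 4.1, 0.7]
gripper_width: 0.194
```

>>> {"method": "play_rows", "body": {
  "targets": [
    [[1,0.0027,-0.0019,0,0],[1,0.0053,-0.0039,0,0],[1,0.0078,-0.0061,0,0],[1,0.0101,-0.0084,0,0],[1,0.0123,-0.0109,0,0]]
  ]
}}

```text
time_s: 16.98
tcp_pos: [0.6062, -0.0318, 0.1346]
ee_rot: [[0.018, -1.0, 0.001], [-1.0, -0.018, 0.0], [-0.0, -0.001, -1.0]]
wrist_force: [0.4, 4.9, 1.5]
gripper_width: 0.201
```

>>> {"method": "play_rows", "body": {
  "targets": [
    [[1,0.002,-0.0026,0,0],[1,0.0039,-0.0053,0,0],[1,0.0056,-0.0081,0,0],[1,0.0072,-0.011,0,0],[1,0.0086,-0.014,0,0]]
  ]
}}

```text
time_s: 17.4
tcp_pos: [0.6144, -0.0454, 0.1346]
ee_rot: [[0.018, -1.0, -0.0], [-1.0, -0.018, 0.001], [-0.001, -0.0, -1.0]]
wrist_force: [-0.1, 5.3, 1.4]
gripper_width: 0.197
```

The push is rising (3.5, then 4.9 N). From here I go one call at a time.

>>> {"method": "play_rows", "body": {
  "targets": [
    [[1,0.0012,-0.0031,0,0],[1,0.0022,-0.0062,0,0],[1,0.003,-0.0094,0,0],[1,0.0036,-0.0127,0,0],[1,0.004,-0.0159,0,0]]
  ]
}}

```text
time_s: 17.82
tcp_pos: [0.6184, -0.0606, 0.1346]
ee_rot: [[0.018, -1.0, 0.0], [-1.0, -0.018, 0.002], [-0.002, -0.0, -1.0]]
wrist_force: [-1.1, 9.2, 4.4]
gripper_width: 0.196
```

```bash
python3 -c "
from h import *
print(sense()['wrist_force']);arc(-6.185,.03,6)"
```

```text
[-1.14102651  9.21923086  4.41800238]
-6.185 [[0.1, -1.6], [0.2, -3.3], [0.3, -4.9], [0.3, -6.6], [0.2, -8.2]]
-6.335 [[-0.1, -1.6], [-0.3, -3.3], [-0.5, -4.9], [-0.7, -6.6], [-1.0, -8.2]]
-6.485 [[-0.4, -1.6], [-0.8, -3.2], [-1.2, -4.8], [-1.7, -6.4], [-2.3, -7.9]]
-6.635 [[-0.6, -1.5], [-1.2, -3.1], [-1.9, -4.6], [-2.6, -6.0], [-3.4, -7.5]]
-6.785 [[-0.8, -1.4], [-1.7, -2.8], [-2.6, -4.2], [-3.5, -5.6], [-4.5, -6.9]]
-6.935 [[-1.0, -1.3], [-2.1, -2.6], [-3.2, -3.8], [-4.3, -5.0], [-5.5, -6.2]]
```

Push is 9.2 N, rising about 14 N/rad as described.

>>> {"method": "play_rows", "body": {
  "targets": [
    [[1,0.0001,-0.0016,0,0],[1,0.0002,-0.0033,0,0],[1,0.0003,-0.0049,0,0],[1,0.0003,-0.0066,0,0],[1,0.0002,-0.0082,0,0]]
  ]
}}

```text
time_s: 18.23
tcp_pos: [0.6187, -0.0681, 0.1346]
ee_rot: [[0.018, -1.0, 0.001], [-1.0, -0.018, 0.003], [-0.003, -0.001, -1.0]]
wrist_force: [0.4, 10.9, 2.8]
gripper_width: 0.195
```

>>> {"method": "play_rows", "body": {
  "targets": [
    [[1,-0.0001,-0.0016,0,0],[1,-0.0003,-0.0033,0,0],[1,-0.0005,-0.0049,0,0],[1,-0.0007,-0.0066,0,0],[1,-0.001,-0.0082,0,0]]
  ]
}}

```text
time_s: 18.65
tcp_pos: [0.618, -0.0758, 0.1347]
ee_rot: [[0.018, -1.0, 0.002], [-1.0, -0.018, 0.003], [-0.003, -0.002, -1.0]]
wrist_force: [-0.1, 13.3, 2.4]
gripper_width: 0.205
```

>>> {"method": "play_rows", "body": {
  "targets": [
    [[1,-0.0004,-0.0016,0,0],[1,-0.0008,-0.0032,0,0]]
  ]
}}

```text
time_s: 18.82
tcp_pos: [0.6174, -0.0787, 0.1347]
ee_rot: [[0.018, -1.0, 0.002], [-1.0, -0.018, 0.004], [-0.004, -0.002, -1.0]]
wrist_force: [0.5, 14.3, 2.5]
gripper_width: 0.195
```

Firm at 14 N. I'll ease off the push, open the fingers, and rise.

>>> {"method": "play_rows", "body": {
  "targets": [
    [[1,0,0,0,0],[1,0,0,0,0],[1,0,0.001,0,0],[1,0,0.002,0,0],[1,0,0.002,0,0]]
  ]
}}

```text
time_s: 19.23
tcp_pos: [0.6174, -0.0787, 0.1347]
ee_rot: [[0.019, -1.0, 0.002], [-1.0, -0.019, 0.001], [-0.001, -0.002, -1.0]]
wrist_force: [3.0, 5.0, 0.2]
gripper_width: 0.197
```

>>> {"method": "play_rows", "body": {
  "targets": [
    [[0,0,0,0,0],[0,0,0,0,0],[0,0,0,0,0],[0,0,0,0,0],[0,0,0,0,0]]
  ]
}}

```text
time_s: 19.65
tcp_pos: [0.6162, -0.0799, 0.1343]
ee_rot: [[0.017, -1.0, -0.001], [-1.0, -0.017, -0.001], [0.0, 0.001, -1.0]]
wrist_force: [-0.1, -0.5, 0.2]
gripper_width: 0.489
```

>>> {"method": "play_rows", "body": {
  "targets": [
    [[0,0,0,0,0],[0,0,0,0.01,0],[0,0,0,0.03,0],[0,0,0,0.06,0],[0,0,0,0.09,0]]
  ]
}}

```text
time_s: 20.07
tcp_pos: [0.6162, -0.0794, 0.2257]
ee_rot: [[0.018, -1.0, -0.002], [-1.0, -0.018, -0.001], [0.001, 0.002, -1.0]]
wrist_force: [0.7, 0.7, 0.6]
gripper_width: 0.871
```

>>> {"method": "play_rows", "body": {
  "targets": [
    [[0,-0.01,0.035,0,0],[0,-0.03,0.07,0,0],[0,-0.05,0.1,0,0],[0,-0.055,0.1,0,0],[0,-0.055,0.1,0,0]]
  ]
}}

```text
time_s: 20.48
tcp_pos: [0.5606, 0.022, 0.226]
ee_rot: [[0.021, -1.0, 0.001], [-1.0, -0.021, 0.0], [-0.0, -0.001, -1.0]]
wrist_force: [0.4, -0.7, -0.8]
gripper_width: 1.004
```

Run:
```python
from h import *
s=sense();print(s["tcp_pos"],s["time_s"],s["gripper_width"],s["wrist_force"])
w=capture("wrist");sd=capture("side")
cv2.imwrite("pics/m4.png",np.vstack([cv2.resize(w[:,100:540],(330,360)),cv2.resize(sd[210:330,230:340],(330,240))[:240]]))
```

```text
[0.56063416 0.02202543 0.22598786] 20.4833 1.003554011584552 [ 0.35215769 -0.68447642 -0.77111093]
```

View pics/m4.png

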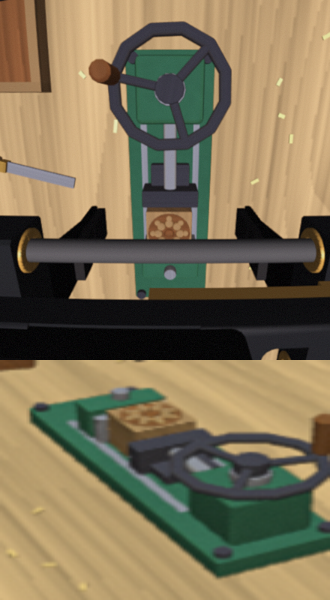

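The pictures show the block upright and flat, held between jaw and pad, with the robot clear. The block slid about 9 mm toward the stop, inside the 30 mm allowance.

```bash
python3 -c "
from station import *
print(finish_job())"
```

```text
the job is handed in; nothing more can be done
None
```

The rosette block is clamped in the bench clamp, rosette up, and the job is handed in at about 20.5 s of the 72 s. No verdict was reported.

- **Placing:** I gripped the block and set it flat on the bed with about 8–9 mm of clearance to the jaw and to the pad. I let go and checked in a picture that it stood free before winding.
- **Winding:** I carried the handle clockwise about 5.9 rad. Push ran at about 2 N free, then rose at roughly 13–14 N/rad to 14.3 N, which was the highest I read. I eased the push off before opening the fingers.
- **Last checks:** The final wrist and side pictures show the block upright and flat between jaw and pad. The gripper was clear of everything, with wrist force within 1 N.
- **Not measured directly:** I estimated the clamping force from the handle push (about 55 N at 14 N); the jaw force itself is not measured. I estimated the block's slide towards the stop at 8–9 mm from the measured gap, against the 30 mm allowed.
- **Bystanders:** The planned paths kept clear of the bun foot, mallet and chisel, but I took no final measurement of their positions.
- **Disagreement:** The top and wrist cameras differed by 2–3 mm on where the clamp sits. That showed up only as a few newtons of sideways force while winding.

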